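# Crank the board slide home

### The job

Fit the loose hand crank onto the upright square shaft end of the board slide, pushed fully down, and let go of it. Then take it by its spinning knob and wind it clockwise (seen from above) until the carriage with the circuit board is fully home at its end stop and the crank will turn no further. Let go, leave the crank seated on the shaft, and leave the other things on the bench where they are.

Things in the scene. Friction and masses are not known exactly. Their poses are not given: they have to be found in the camera images.
- crank_boss (a point): Centre of the crank's grip boss: a square block 28 x 28 mm, 34 mm high, on top of the arm straight above the hub (52 to 86 mm above the hub's bottom). Axes are the crank's: z up along the hub, x along the arm to the knob. At the start the crank stands upright on its hub on the table, socket facing down, this point 69 mm up.
- crank_socket (a point): Middle of the mouth of the crank's socket, at the hub's bottom, 69 mm below the boss centre; the crank's axes. The hub is 40 x 40 mm, 40 mm high; from below it has a square socket 22 mm wide and 40 mm deep, its flats parallel to the crank's x and y.
- crank: The whole loose crank, bare steel with a black knob, 125 mm long, about 0.5 kg; origin and axes as for crank_socket. Its flat arm, 26 mm wide, lies 40 to 52 mm above the hub's bottom and reaches 90 mm forward (+x, knob end) and 35 mm backward of the hub axis.
- crank_knob: Upright black cylindrical knob on the crank's arm, 28 mm diameter, 52 mm high, spinning freely on its pin; origin at its centre, 75 mm from the hub axis and 82 mm above the hub's bottom (56 to 108 mm). z up; its turning about z means nothing.
- shaft_top (a point): Middle of the tip of the slide's upright shaft end, 97 mm above the table, on the turning axis. The shaft end is a steel 20 mm square, 30 mm high, with a tapered nose 7 mm high on it (13 mm square at the tip). These axes are the fixed bed's (y to the end stop), NOT the square's: how the square is turned differs each time and must be seen or felt.
- shaft_foot (a point): Foot of the shaft, on the flat top of a grey gearbox 100 x 100 mm, 60 mm above the table; the seated crank's socket mouth is here. Axes of the bed. The socket goes down only within about 6 degrees of square, any of four ways; else it stays some 31 to 34 mm up, on the nose. Friction of 0.35 N m holds the shaft at a light touch and where it is left.
- carriage_mid (a point): Centre of the carriage: a dark plate 110 x 100 mm with a green circuit board, 57 mm high, sliding on two bars along the bed's y axis away from the gearbox; this point is 50 mm above the table.
- carriage (a joint): Travel of the carriage in m; it starts between 0 and 0.0175 and is home at 0.0875, near two rubber-tipped buffers at the bed's end, where a firm stop in the gearbox blocks further turning. One turn of the shaft clockwise from above moves it +35 mm, so winding takes 2 to 2.5 turns.
- screwdriver: Bystander: screwdriver lying flat, black handle; origin at its underside. Leave it where it is.
- spool: Bystander: grey plastic solder-wire spool 60 mm across and 45 mm high, standing on its flange; origin at its underside. Leave it where it is.
- wrench: Bystander: steel open-ended wrench lying flat; origin at its underside. Leave it where it is.
- flux: Bystander: white flux bottle 44 mm across and 110 mm high; origin at its underside. Leave it where it is.
- heatsink: Bystander: finned aluminium heat sink 80 x 60 x 32 mm; origin at its underside. Leave it where it is.
- jar: Bystander: clear jar with white lid, 60 mm across, 60 mm high; origin at its underside. Leave it where it is.
- brush: Bystander: cleaning brush lying flat; origin at its underside. Leave it where it is.
Things that resemble listed ones, but are neither listed nor needed, are in the scene too. There is more than one size of the crank; the one meant has the size given above.

How it is judged:
By the outcome, as a careful person would: the job done as asked, in the order asked, and still so for the second after the job is handed in, with the robot touching nothing.
It also fails if it takes over 72 s, if anything falls off the work surface, if the arm or the gripper's body presses on something with over 40 N, if the wrist force passes 120 N, or if a joint passes its speed limit or range.

### The arm

A 7-joint arm with a two-finger parallel gripper is mounted at the origin on the work surface. World frame = base frame: x ahead of the robot, y to its left, z up, the work surface at z = 0. Lengths are in m, angles in rad, forces in N, time in s.
With the tool pointing down it reaches from about 0.4 to 0.9 m from the base axis. Payload 5.6 kg.
Tool frame: the origin (TCP) lies at the very end of the fingers, on their centre line; the grasp point (between the pads) lies 19 mm behind it (bot.grip_point_offset is the distance from the TCP to the grasp point, in m); y points along the fingers, x is the direction in which the jaws open and shut, and the axes are right-handed (so a half turn about y gives the same grasp; the last joint's range is limited). The gripper opens to 92 mm and grips with 3 to 60 N. Pads are 20 mm wide; open, the fingers measure 128 mm over their backs; the gripper's body (75 mm by 189 mm) begins 69 mm behind the grasp point.
Start: joints at [1.059, 0.468, -0.012, 1.603, 0.006, 1.071, -0.056], TCP at [0.294, -0.58, 0.215] pointing down, gripper open.
Joint ranges: [-2.53, 2.53], [-0.31, 2.02], [-1.57, 1.55], [0.28, 2.44], [-1.29, 4.43], [0.15, 1.84], [-2.92, 2.92]. Speed limits (rad/s): [2.57, 2.57, 3.14, 3.14, 3.14, 3.14, 3.14].

### API

Orientations are given as a unit quaternion [w, x, y, z].
In Python, from workcell import bot gives the robot as it stands.
- The arm moves only by the shell command python3 -m pendant 'ROWS'. ROWS is JSON, a list of rows, each an object with "delta_rot": the turn, a rotation vector about the world's x, y, z in rad, a list of three; "xyz": the shift along the world's x, y, z in cm, a list of three; "gripper": the opening, from 0 (shut) to 1 (fully open). A call has 1 to 20 rows; each row is the pose to reach, as a shift and turn from the pose commanded when the call began; what a row does not reach only later rows make up. A row lasts 1/8 s, in which the tool goes at most 62.5 mm and 10.7 degrees, less where a joint would pass 70% of its speed; a pose out of reach is approached as far as the arm can. A call with a gripper value outside its range is refused whole. The fingers move at their own pace and stop on an object; the grip force is fixed at half the most. Time passes only in rows, so rows that repeat a pose let the fingers close. It gives the time, the measured TCP pose, the force and the opening at its end, in the units of the state.
- bot.get_obs(): the state, without advancing time (a new reading comes with each control period).
- bot.grab_frame(name): name is "side" or "top" or "wrist"; returns a dict with "color" (384x512x3 uint8, blue, green, red), "vfov" (degrees; the focal length in pixels is half the picture's height over the tangent of half this angle, whatever the lens; pixels are square), "cx", "cy" (the principal point, pixels), "rvec" (rotation vector, rad) and "tvec" (3), from world to camera coordinates, as OpenCV has them. Camera axes: x right, y down, z forward; pixel columns grow to the right and rows downward; lengths in m; the calibration is good to about 2 mm. A picture is of the moment at which its call begins. There is no depth.
- bot.hand_in(): hands the job in, once; it reports no verdict.
Trained networks look in the newest picture that a camera, given by its name, has taken for a name from the list of things; names that differ only in an ending like _2 or _b are one class to them, and where a whole thing is asked for, a point or a joint stands for the part that bears it (a point fixed in the world has none). Each returns a list of dicts, best first, with "confidence" (0 to 1); they miss things now and then, are a little off and sometimes report something else, mostly with a low value. They report only what shows in the picture. A call takes as long as a camera call. They do not tell look-alikes from the thing itself.
- bot.spot_in(label, camera): "at" ([x, y, z] in m, in world coordinates, good to about 4 mm: the middle of the surface that is visible of it).
The state is a dict: "time_s": time; "q": joint angles; "dq": joint speeds; "effort": joint torques, N m; "eef_pos": TCP position; "tool_rot": TCP orientation; "contact_force": force on the tool from outside, world axes, zero at the start; "moment": the same for the moment, N m; "gripper_width": finger opening in m.
Only numpy, scipy, OpenCV 4.12 (cv2) and the standard library are available. Lean on these libraries where they do the work, as an engineer would, in place of code of your own. Each camera call takes 0.05 s, during which the arm holds its last target.

## Working session

There is one attempt and no reset: what is moved stays moved. The work goes in short steps, Python scripts to look and compute and a shell command to move; the robot and the scene stay as the last step left them, time stands still between calls to the robot, and variables do not carry over. Pictures are saved under pics/ and viewed, and the job is handed in when it is done.

```bash
mkdir -p pics; ls
python3 - <<'E'
from workcell import bot
import cv2
o=bot.get_obs()
print({k:o[k] for k in o})
for n in ["side","top","wrist"]:
    f=bot.grab_frame(n)
    cv2.imwrite(f"pics/{n}0.png",f["color"])
    print(n,f["vfov"],f["cx"],f["cy"],f["rvec"],f["tvec"])
for n in ["crank_boss","shaft_top","carriage_mid","crank_knob","shaft_foot"]:
    for c in ["top","side"]:
        print(n,c,[(round(d["confidence"],2),[round(float(v),4) for v in d["at"]]) for d in bot.spot_in(n,c)][:4])
E
```

```text
pics
{'time_s': 0.0, 'q': array([ 1.05901219,  0.4683102 , -0.01159047,  1.60360492,  0.00597048,
        1.0713683 , -0.05630729]), 'dq': array([-0.00038986, -0.00197958, -0.00085715, -0.00191181, -0.000452  ,
        0.00098017, -0.00211577]), 'effort': array([ 1.52717928e-05, -5.20568848e+01, -1.22514341e-02, -2.43745905e+01,
       -5.65946940e-02,  1.73216709e-02,  1.64292110e-04]), 'eef_pos': array([ 0.29335713, -0.57940804,  0.21369152]), 'tool_rot': array([ 0.60271215, -0.60215913,  0.37074712, -0.36971479]), 'contact_force': array([0.61571976, 0.148736  , 0.39816401]), 'moment': array([-0.00312997, -0.03367131,  0.03194515]), 'gripper_width': 0.09183179524514011}
side 47.87885733356097 257.0726622788374 192.77096097101315 [ 0.96913239 -2.32922735  1.17947519] [0.29159835 0.30488275 1.04917453]
top 51.62390985864218 263.9415099855259 188.60522601583736 [ 2.22380124 -1.99015394  0.21221623] [-0.13426334  0.5054935   1.29140877]
wrist 59.33999764859543 258.11810684680347 196.37315955900027 [-2.47165021  1.51938188  0.21002674] [-0.64986906 -0.0299225   0.39010357]
crank_boss top [(0.96, [0.5515, -0.4585, 0.0749]), (0.63, [0.5445, -0.2421, 0.0515]), (0.56, [0.3776, -0.1272, 0.0438])]
crank_boss side [(0.85, [0.5298, -0.2286, 0.0546]), (0.57, [0.4769, 0.3152, 0.05]), (0.56, [0.5297, -0.4349, 0.0712])]
shaft_top top [(0.97, [0.4892, 0.2566, 0.0506])]
shaft_top side [(0.75, [0.4768, 0.3175, 0.0488]), (0.73, [0.7326, -0.1281, 0.0279])]
carriage_mid top [(0.87, [0.5019, 0.2275, 0.051]), (0.2, [0.494, 0.2551, 0.0496])]
carriage_mid side [(0.91, [0.4878, 0.233, 0.0505]), (0.24, [0.348, 0.1856, 0.0149])]
crank_knob top [(0.64, [0.6074, -0.4959, 0.1359]), (0.42, [0.5467, -0.244, 0.0512])]
crank_knob side [(0.62, [0.6013, -0.4893, 0.115]), (0.33, [0.4886, 0.2353, 0.056])]
shaft_foot top [(0.86, [0.494, 0.2559, 0.049])]
shaft_foot side [(0.64, [0.4768, 0.311, 0.0457]), (0.45, [0.4847, 0.2351, 0.0513])]
```

View pics/side0.png

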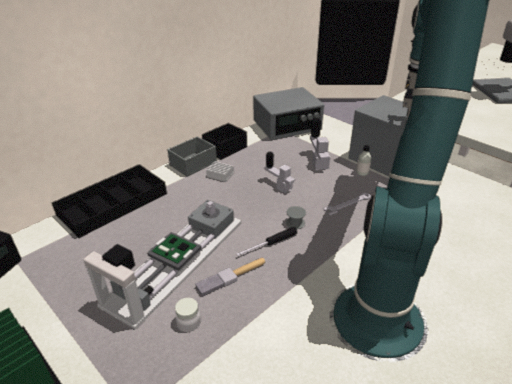

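View pics/top0.png

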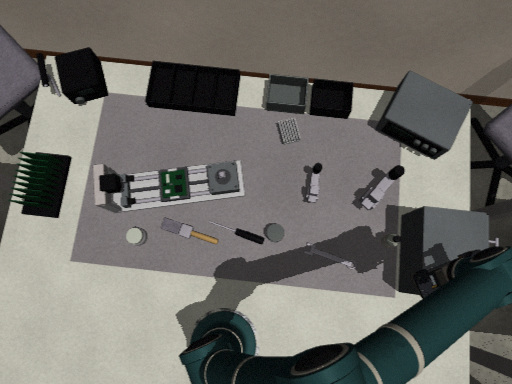

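View pics/wrist0.png

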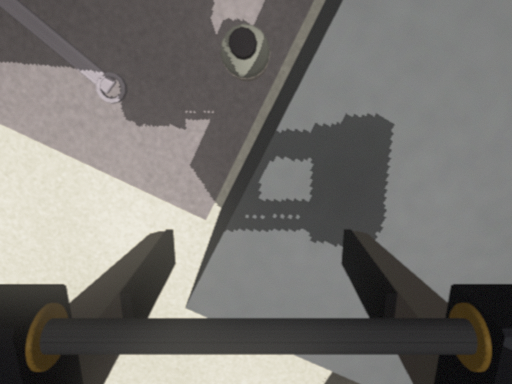

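```bash
cat > h.py <<'E'
from workcell import bot
import cv2, numpy as np
def K(f):
    F=f["color"].shape[0]/2/np.tan(np.radians(f["vfov"])/2)
    return np.array([[F,0,f["cx"]],[0,F,f["cy"]],[0,0,1.]])
def proj(f,P):
    return cv2.projectPoints(np.array(P,float).reshape(-1,3),np.array(f["rvec"],float),np.array(f["tvec"],float),K(f),None)[0].reshape(-1,2)
def onz(f,uv,z):
    R=cv2.Rodrigues(np.array(f["rvec"],float))[0]; t=np.array(f["tvec"],float)
    c=-R.T@t; d=R.T@np.linalg.inv(K(f))@np.array([uv[0],uv[1],1.])
    return c+d*(z-c[2])/d[2]
def crop(f,name,x0,y0,x1,y1,s,pts=None):
    im=f["color"].copy()[y0:y1,x0:x1]
    im=cv2.resize(im,None,fx=s,fy=s,interpolation=cv2.INTER_CUBIC)
    cv2.imwrite("pics/"+name,im)
E
python3 - <<'E'
from h import *
f=bot.grab_frame("top"); g=bot.grab_frame("side")
crop(f,"t1.png",290,140,420,220,6)
crop(f,"t2.png",90,140,260,220,4.5)
crop(g,"s1.png",240,110,350,210,7)
crop(g,"s2.png",130,180,260,290,5)
E
```

```text
(no output)
```

View pics/t1.png

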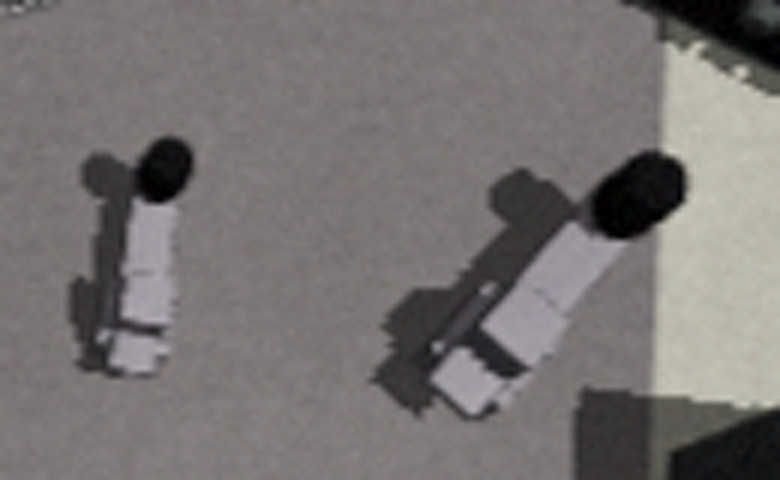

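View pics/t2.png

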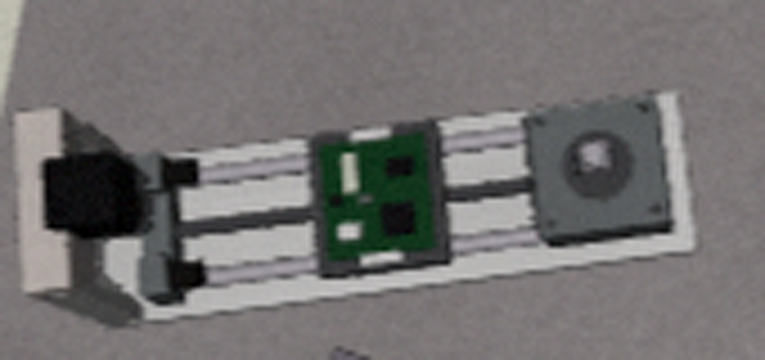

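View pics/s1.png

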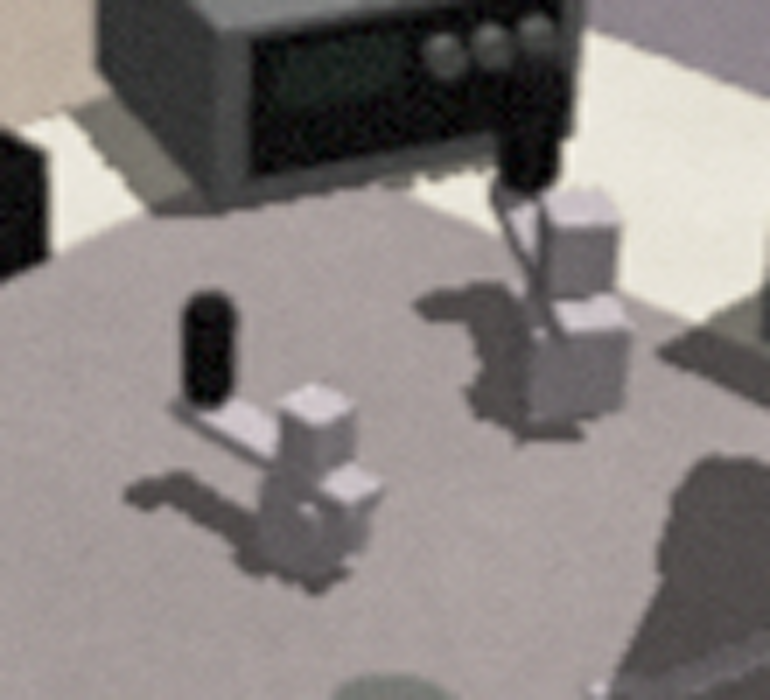

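View pics/s2.png

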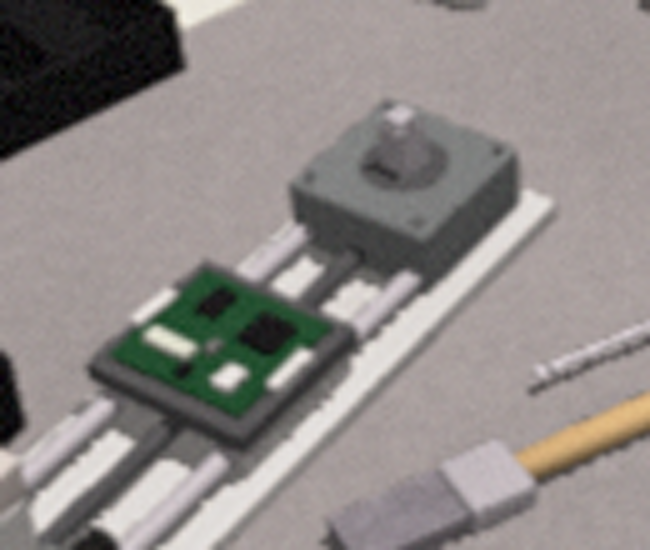

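Run:
```python
from h import *
f=bot.grab_frame("top"); g=bot.grab_frame("side")
def t(x,y):return (290+x/6-.5+.5/6,140+y/6-.5+.5/6)
def s(x,y):return (240+x/7-.43,110+y/7-.43)
for nm,b,k,sb,sk,in (("small",(150,298),(168,160),(318,405),(210,305)),("big",(530,328),(655,180),(582,210),(530,70))):
  for sc in (1,.75):
    B=onz(f,t(*b),.086*sc);Kn=onz(f,t(*k),.108*sc)
    SB=onz(g,s(*sb),.086*sc);SK=onz(g,s(*sk),.108*sc)
    print(nm,sc,B.round(4),SB.round(4),np.hypot(*(B-Kn)[:2]).round(4),np.hypot(*(SB-SK)[:2]).round(4),np.degrees(np.arctan2(*(Kn-B)[[1,0]])))
```

```text
small 1 [ 0.5267 -0.2445  0.086 ] [ 0.5264 -0.2412  0.086 ] 0.0731 0.0752 -0.6643035820029713
small 0.75 [ 0.5315 -0.247   0.0645] [ 0.5484 -0.2663  0.0645] 0.076 0.085 -1.158126511595418
big 1 [ 0.5331 -0.4535  0.086 ] [ 0.5555 -0.4783  0.086 ] 0.1029 0.1195 -34.15929119734221
big 0.75 [ 0.538  -0.4595  0.0645] [ 0.5783 -0.51    0.0645] 0.1072 0.1347 -34.480941626005006
```

```bash
cat >> h.py <<'E'
from scipy.spatial.transform import Rotation as Rn
def axes(o=None):
    o=o or bot.get_obs(); q=o["tool_rot"]; R=Rn.from_quat([q[1],q[2],q[3],q[0]]).as_matrix(); return R
def st():
    o=bot.get_obs();R=axes(o)
    print("t",round(o["time_s"],2),"p",o["eef_pos"].round(4),"F",o["contact_force"].round(1),"M",o["moment"].round(2),"w",round(o["gripper_width"],4))
    print("jaw yaw",round(float(np.degrees(np.arctan2(R[1,0],R[0,0]))),2),"approach",R[:,1].round(3),"q",o["q"].round(2))
E
python3 -c "
from h import *
st(); print(axes().round(3))"
```

```text
t 0.85 p [ 0.2936 -0.5799  0.2146] F [-0.1  0.2  0.5] M [-0.03  0.02 -0.01] w 0.0915
jaw yaw -63.14 approach [-0. -0. -1.] q [ 1.06  0.47 -0.01  1.6   0.01  1.07 -0.06]
[[ 0.452 -0.     0.892]
 [-0.892 -0.     0.452]
 [ 0.    -1.    -0.   ]]
```

```bash
python3 -m pendant '[{"xyz":[3,4,5],"delta_rot":[0,0,-0.1],"gripper":1},{"xyz":[23.3,33.7,7],"delta_rot":[0,0,-0.489],"gripper":1},{"xyz":[23.3,33.7,7],"delta_rot":[0,0,-0.489],"gripper":1},{"xyz":[23.3,33.7,7],"delta_rot":[0,0,-0.489],"gripper":1},{"xyz":[23.3,33.7,7],"delta_rot":[0,0,-0.489],"gripper":1},{"xyz":[23.3,33.7,7],"delta_rot":[0,0,-0.489],"gripper":1},{"xyz":[23.3,33.7,7],"delta_rot":[0,0,-0.489],"gripper":1},{"xyz":[23.3,33.7,7],"delta_rot":[0,0,-0.489],"gripper":1},{"xyz":[23.3,33.7,7],"delta_rot":[0,0,-0.489],"gripper":1},{"xyz":[23.3,33.7,7],"delta_rot":[0,0,-0.489],"gripper":1}]'
python3 - <<'E'
from h import *
st()
f=bot.grab_frame("wrist"); cv2.imwrite("pics/w1.png",f["color"])
R=cv2.Rodrigues(np.array(f["rvec"]))[0]; print("cam",-R.T@np.array(f["tvec"]),R[2])
E
```

```text
time_s: 2.1
eef_pos: [0.5256, -0.2448, 0.2845]
tool_rot: [0.494, -0.494, 0.506, -0.506]
contact_force: [0.6, 0.4, -0.3]
gripper_width: 0.0922
t 2.1 p [ 0.5256 -0.2448  0.2845] F [ 0.6  0.4 -0.3] M [0.03 0.03 0.  ] w 0.0922
jaw yaw -91.34 approach [-0.001 -0.001 -1.   ] q [ 0.46  0.29 -0.1   1.7   0.03  1.16 -1.24]
cam [ 0.60223106 -0.24665592  0.45396253] [-0.27031306  0.00486858 -0.96276017]
```

View pics/w1.png

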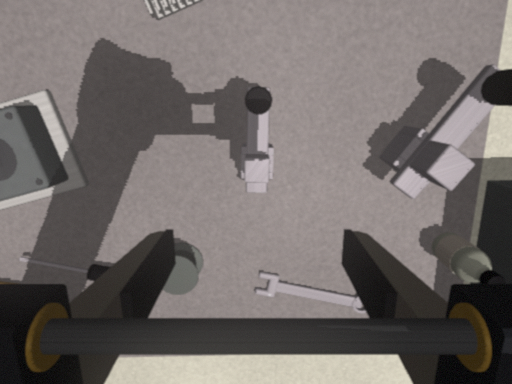

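```bash
cat >> h.py <<'E'
def box(x0,x1,y0,y1,z0,z1):
    P=[(x,y,z) for x in(x0,x1) for y in(y0,y1) for z in(z0,z1)]
    E=[(i,j) for i in range(8) for j in range(i+1,8) if bin(i^j).count("1")==1]
    return np.array(P),E
def crankw(x,y,yaw,z=0):
    c,s=np.cos(yaw),np.sin(yaw);A=np.array([[c,-s,0],[s,c,0],[0,0,1]])
    segs=[]
    for b in (box(-.014,.014,-.014,.014,.052,.086),box(-.035,.09,-.013,.013,.04,.052),box(-.02,.02,-.02,.02,0,.04)):
        for i,j in b[1]: segs.append((b[0][i],b[0][j]))
    a=np.linspace(0,2*np.pi,25)
    for zz in(.056,.108):
        C=[(.075+.014*np.cos(t),.014*np.sin(t),zz) for t in a]
        segs+=[(np.array(C[i]),np.array(C[i+1])) for i in range(24)]
    return [(A@p+[x,y,z],A@q+[x,y,z]) for p,q in segs]
def over(f,segs,name,x0,y0,x1,y1,s,col=(0,0,255)):
    im=cv2.resize(f["color"][y0:y1,x0:x1],None,fx=s,fy=s,interpolation=cv2.INTER_CUBIC)
    for p,q in segs:
        a,b=[((u+.5-np.array([x0,y0]))*s) for u in proj(f,[p,q])]
        cv2.line(im,tuple(int(v) for v in a),tuple(int(v) for v in b),col,1,cv2.LINE_AA)
    cv2.imwrite("pics/"+name,im)
E
python3 - <<'E'
from h import *
w=crankw(.5266,-.2435,np.radians(-1))
f=bot.grab_frame("wrist"); over(f,w,"w2.png",210,70,310,210,4)
f=bot.grab_frame("side"); over(f,w,"s3.png",250,140,310,200,8)
E
python3 -c "
import cv2,numpy as np
a=cv2.imread('pics/w2.png');b=cv2.imread('pics/s3.png')[:,:390]
h=max(len(a),len(b));o=np.zeros((h,a.shape[1]+b.shape[1],3),'uint8');o[:len(a),:a.shape[1]]=a;o[:len(b),a.shape[1]:]=b;cv2.imwrite('pics/c1.png',o)"
```

```text
(no output)
```

View pics/c1.png

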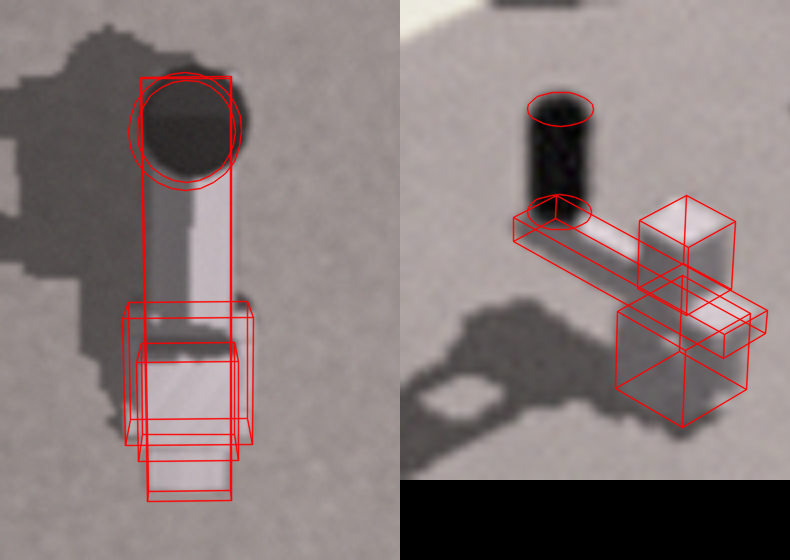

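```bash
python3 -m pendant '[{"xyz":[0,0,0],"delta_rot":[0,0,-0.02],"gripper":1},{"xyz":[0,0,0],"delta_rot":[0,0,-0.02],"gripper":1}]'; python3 -c "
from h import *
st()"
```

```text
time_s: 2.5
eef_pos: [0.5265, -0.2432, 0.2846]
tool_rot: [-0.49, 0.49, -0.51, 0.51]
contact_force: [-0.2, 0.0, 1.3]
gripper_width: 0.0923
t 2.5 p [ 0.5265 -0.2432  0.2846] F [-0.2  0.   1.3] M [ 0.05 -0.01 -0.02] w 0.0923
jaw yaw -92.36 approach [-0. -0. -1.] q [ 0.45  0.29 -0.1   1.7   0.03  1.16 -1.26]
```

```bash
python3 -m pendant '[{"xyz":[0.1,0,-6],"delta_rot":[0,0,0],"gripper":1},{"xyz":[0.1,0,-12],"delta_rot":[0,0,0],"gripper":1},{"xyz":[0.1,0,-17],"delta_rot":[0,0,0],"gripper":1},{"xyz":[0.1,0,-20],"delta_rot":[0,0,0],"gripper":1},{"xyz":[0.1,0,-22],"delta_rot":[0,0,0],"gripper":1},{"xyz":[0.1,0,-22.9],"delta_rot":[0,0,0],"gripper":1},{"xyz":[0.1,0,-22.9],"delta_rot":[0,0,0],"gripper":1},{"xyz":[0.1,0,-22.9],"delta_rot":[0,0,0],"gripper":0.3},{"xyz":[0.1,0,-22.9],"delta_rot":[0,0,0],"gripper":0},{"xyz":[0.1,0,-22.9],"delta_rot":[0,0,0],"gripper":0},{"xyz":[0.1,0,-22.9],"delta_rot":[0,0,0],"gripper":0},{"xyz":[0.1,0,-22.9],"delta_rot":[0,0,0],"gripper":0}]'; python3 -c "
from h import *
st()"
```

```text
time_s: 4.0
eef_pos: [0.5277, -0.2429, 0.0557]
tool_rot: [-0.49, 0.49, -0.51, 0.51]
contact_force: [0.2, -0.2, 0.6]
gripper_width: 0.044
t 4.0 p [ 0.5277 -0.2429  0.0557] F [ 0.2 -0.2  0.6] M [0.04 0.06 0.02] w 0.044
jaw yaw -92.31 approach [ 0. -0. -1.] q [ 0.44  0.56 -0.08  1.88  0.07  0.7  -1.3 ]
```

```bash
python3 -m pendant '[{"xyz":[0,0,0],"delta_rot":[0,0,0],"gripper":0},{"xyz":[0,0,0],"delta_rot":[0,0,0],"gripper":0},{"xyz":[0,0,0],"delta_rot":[0,0,0],"gripper":0},{"xyz":[0,0,0],"delta_rot":[0,0,0],"gripper":0}]'; python3 -c "
from h import *
st()
f=bot.grab_frame('top');g=bot.grab_frame('side')
print(onz(f,(90+595/4.5-.4,140+155/4.5-.4),.097),onz(g,(130+398/5-.4,180+112/5-.4),.097))
# gearbox corners from top z=.06
for u in ((528,113),(655,95),(672,230),(545,243)): print(onz(f,(90+u[0]/4.5-.4,140+u[1]/4.5-.4),.06))
f=bot.grab_frame('wrist');cv2.imwrite('pics/w3.png',f['color'])
"
```

```text
time_s: 4.5
eef_pos: [0.5277, -0.243, 0.0556]
tool_rot: [-0.49, 0.49, -0.51, 0.51]
contact_force: [-0.2, -1.5, -0.5]
gripper_width: 0.0278
t 4.5 p [ 0.5277 -0.243   0.0556] F [-0.2 -1.5 -0.5] M [-0.01  0.06  0.03] w 0.0278
jaw yaw -92.31 approach [ 0. -0. -1.] q [ 0.44  0.56 -0.08  1.88  0.07  0.7  -1.3 ]
[0.54129265 0.06499467 0.097     ] [0.546649   0.06679376 0.097     ]
[0.57679403 0.12450245 0.06      ]
[0.60153935 0.03074429 0.06      ]
[0.49917732 0.00508265 0.06      ]
[0.47883917 0.09795502 0.06      ]
```

View pics/w3.png

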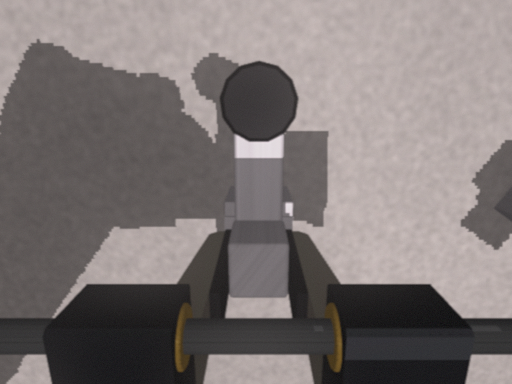

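```bash
python3 -m pendant '[{"xyz":[0,0,2],"delta_rot":[0,0,0],"gripper":0},{"xyz":[0,0,6],"delta_rot":[0,0,0],"gripper":0},{"xyz":[0,0,11],"delta_rot":[0,0,0],"gripper":0},{"xyz":[0.5,5,15],"delta_rot":[0,0,0],"gripper":0},{"xyz":[1.5,10,15],"delta_rot":[0,0,0],"gripper":0},{"xyz":[1.5,15,15],"delta_rot":[0,0,0],"gripper":0},{"xyz":[1.5,18,15],"delta_rot":[0,0,0],"gripper":0},{"xyz":[1.5,18,15],"delta_rot":[0,0,0],"gripper":0},{"xyz":[1.5,18,15],"delta_rot":[0,0,0],"gripper":0}]'; python3 -c "
from h import *
st()
f=bot.grab_frame('wrist');cv2.imwrite('pics/w4.png',f['color'])
print(proj(f,[(.543,.0655,.097),(.543,.0655,.06)]))
u=proj(f,[(.543,.0655,.08)])[0].astype(int)
x0=max(u[0]-50,0);print(x0,u[1]-50);crop(f,'w5.png',x0,u[1]-50,u[0]+50,u[1]+50,6)
"
```

```text
time_s: 5.78
eef_pos: [0.5417, -0.0636, 0.2046]
tool_rot: [0.489, -0.49, 0.51, -0.51]
contact_force: [-0.1, -0.6, -6.1]
gripper_width: 0.0279
t 5.78 p [ 0.5417 -0.0636  0.2046] F [-0.1 -0.6 -6.1] M [ 0.02  0.08 -0.04] w 0.0279
jaw yaw -92.33 approach [-0.002 -0.001 -1.   ] q [ 0.2   0.31 -0.17  1.86  0.06  0.97 -1.61]
[[106.72149407 199.49964272]
 [123.29534835 188.6917928 ]]
64 144
```

View pics/w4.png

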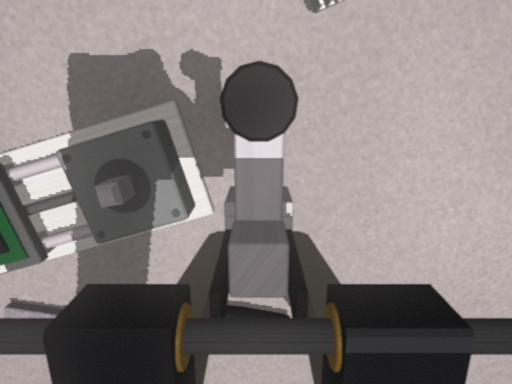

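View pics/w5.png

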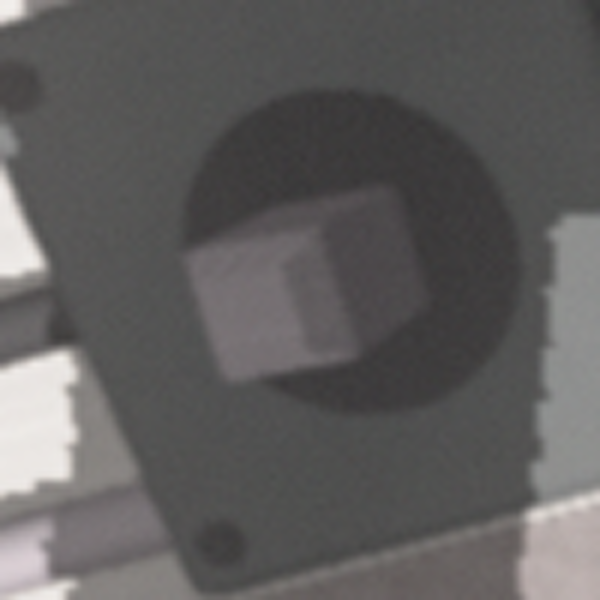

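```bash
cat >> h.py <<'E'
def shaftw(x,y,yaw):
    c,s=np.cos(yaw),np.sin(yaw);A=np.array([[c,-s,0],[s,c,0],[0,0,1]])
    q=lambda h,z:[np.array([a*h,b*h,z]) for a,b in((1,1),(-1,1),(-1,-1),(1,-1))]
    a,b,d=q(.01,.06),q(.01,.09),q(.0065,.097)
    S=[]
    for i in range(4):
        j=(i+1)%4
        S+=[(a[i],b[i]),(b[i],b[j]),(b[i],d[i]),(d[i],d[j]),(a[i],a[j])]
    return [(A@p+[x,y,0],A@r+[x,y,0]) for p,r in S]
E
python3 - <<'E'
from h import *
f=bot.grab_frame('wrist')
P=[onz(f,(64+u/6-.42,144+v/6-.42),.09) for u,v in((185,252),(320,222),(357,355),(230,380))]
P=np.array(P);print(P.round(4),P.mean(0))
for i in range(4):
    d=P[(i+1)%4]-P[i];print(np.hypot(*d[:2]),np.degrees(np.arctan2(d[1],d[0]))%90)
over(f,shaftw(.542,.066,np.radians(13)),'w6.png',64,144,174,244,6)
im=cv2.imread('pics/w6.png'); cv2.imwrite('pics/w6.png',cv2.convertScaleAbs(im,alpha=1.8))
g=bot.grab_frame('side');over(g,shaftw(.542,.066,np.radians(13)),'s6.png',190,190,240,230,12)
E
```

```text
[[0.5544 0.077  0.09  ]
 [0.558  0.0568 0.09  ]
 [0.5379 0.0545 0.09  ]
 [0.5348 0.0737 0.09  ]] [0.54626692 0.06549153 0.09      ]
0.020501187363928156 10.090630279316827
0.020258555614972827 6.5259725944647755
0.01948310816094428 8.931721318600637
0.019826729805881016 9.404254963797483
```

View pics/w6.png

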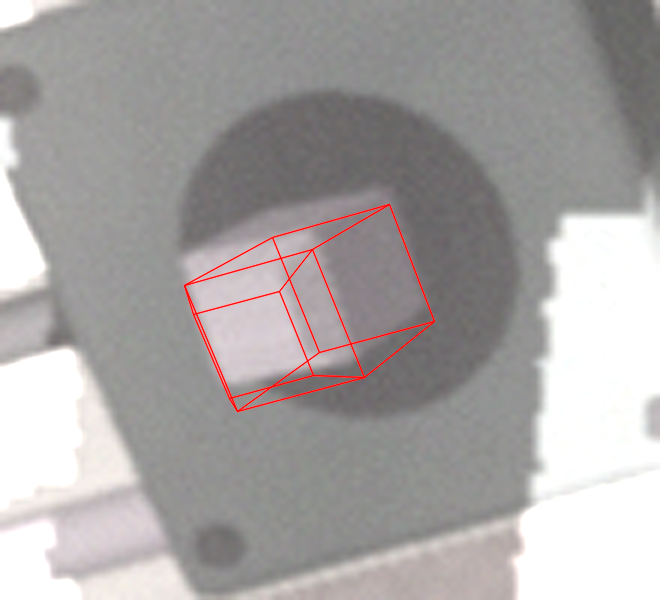

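View pics/s6.png

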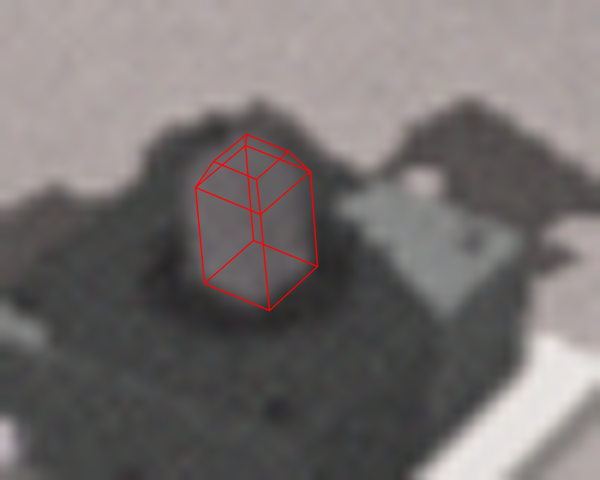

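Run:
```python
from h import *
f=bot.grab_frame('wrist')
st()
S=shaftw(.546,.0660,np.radians(9.5))
over(f,S,'w7.png',64,144,174,244,6)
im=cv2.imread('pics/w7.png'); a=cv2.convertScaleAbs(im,alpha=1.8)[50:450,100:500]
g=bot.grab_frame('side');over(g,S,'s7.png',190,190,224,224,12)
b=cv2.convertScaleAbs(cv2.imread('pics/s7.png')[:400],alpha=1.5)
cv2.imwrite('pics/c7.png',np.hstack([a,b[:, :390]]))
# gearbox corners z=.06 in wrist full image
```

```text
t 5.97 p [ 0.5424 -0.0642  0.2053] F [-0.3  0.3 -6. ] M [0.03 0.06 0.  ] w 0.0281
jaw yaw -92.42 approach [-0.001 -0.    -1.   ] q [ 0.2   0.31 -0.17  1.86  0.06  0.97 -1.61]
```

View pics/c7.png

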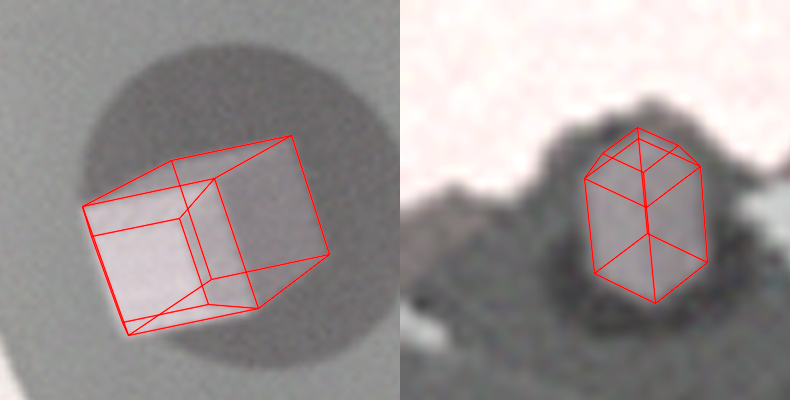

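Run:
```python
from h import *
f=bot.grab_frame('wrist')
over(f,crankw(.5424,-.0642,np.radians(-2.4),.1497),'w8.png',200,50,320,310,2.3)
```

```text
(no output)
```

View pics/w8.png

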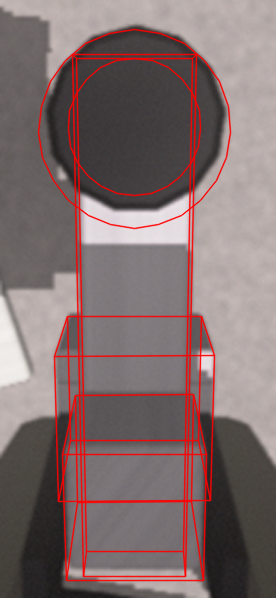

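Run:
```python
from h import *
f=bot.grab_frame('side')
S=crankw(.5424,-.0642,np.radians(-2.4),.1497)
u=proj(f,[(.57,-.0642,.21)])[0].astype(int)
over(f,S,'s8.png',u[0]-40,u[1]-40,u[0]+40,u[1]+40,9)
st()
```

```text
t 6.12 p [ 0.5425 -0.0635  0.2055] F [-0.4 -0.5 -6.7] M [ 0.11  0.06 -0.09] w 0.0278
jaw yaw -92.37 approach [-0. -0. -1.] q [ 0.2   0.31 -0.17  1.86  0.06  0.97 -1.61]
```

View pics/s8.png

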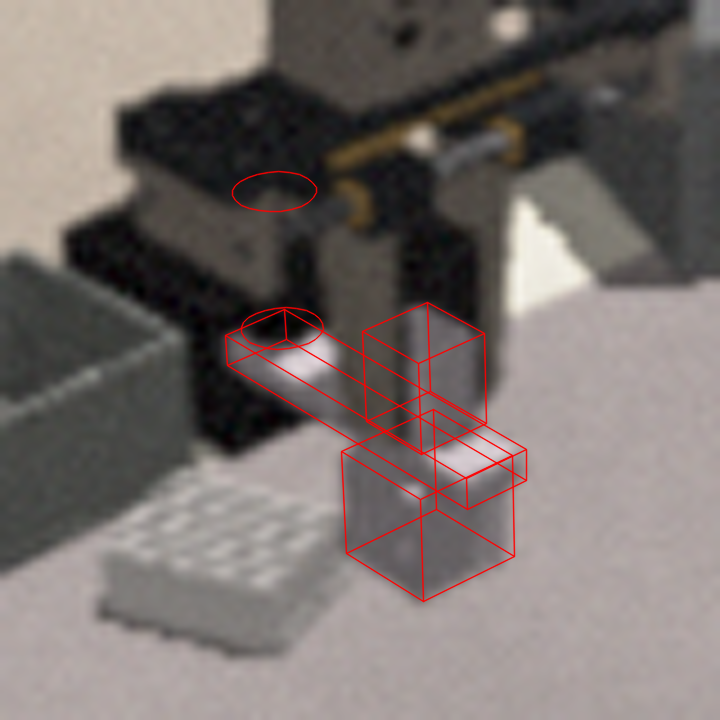

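```bash
python3 -m pendant '[{"xyz":[0.2,4,0],"delta_rot":[0,0,0.08],"gripper":0},{"xyz":[0.3,8,0],"delta_rot":[0,0,0.15],"gripper":0},{"xyz":[0.35,12,0],"delta_rot":[0,0,0.208],"gripper":0},{"xyz":[0.35,13,-1],"delta_rot":[0,0,0.208],"gripper":0},{"xyz":[0.35,13,-3],"delta_rot":[0,0,0.208],"gripper":0},{"xyz":[0.35,13,-4.5],"delta_rot":[0,0,0.208],"gripper":0},{"xyz":[0.35,13,-4.5],"delta_rot":[0,0,0.208],"gripper":0},{"xyz":[0.35,13,-4.5],"delta_rot":[0,0,0.208],"gripper":0}]'
python3 - <<'E'
from h import *
st()
o=bot.get_obs();p=o['eef_pos'];R=axes(o)
y=np.arctan2(R[1,0],R[0,0])+np.pi/2
for n in('side','top'):
    f=bot.grab_frame(n)
    S=crankw(p[0],p[1],y,p[2]-.0557)+shaftw(.546,.066,np.radians(9.5))
    u=proj(f,[(.55,.066,.12)])[0].astype(int)
    over(f,S,f'{n}9.png',u[0]-30,u[1]-30,u[0]+30,u[1]+30,10)
E
```

```text
time_s: 7.12
eef_pos: [0.5467, 0.0667, 0.161]
tool_rot: [0.54, -0.54, 0.456, -0.457]
contact_force: [0.0, 0.2, -6.0]
gripper_width: 0.0277
t 7.12 p [0.5467 0.0667 0.161 ] F [ 0.   0.2 -6. ] M [ 0.02  0.02 -0.01] w 0.0277
jaw yaw -80.44 approach [ 0.001  0.    -1.   ] q [ 0.03  0.38 -0.26  1.88  0.12  0.89 -1.7 ]
```

View pics/side9.png

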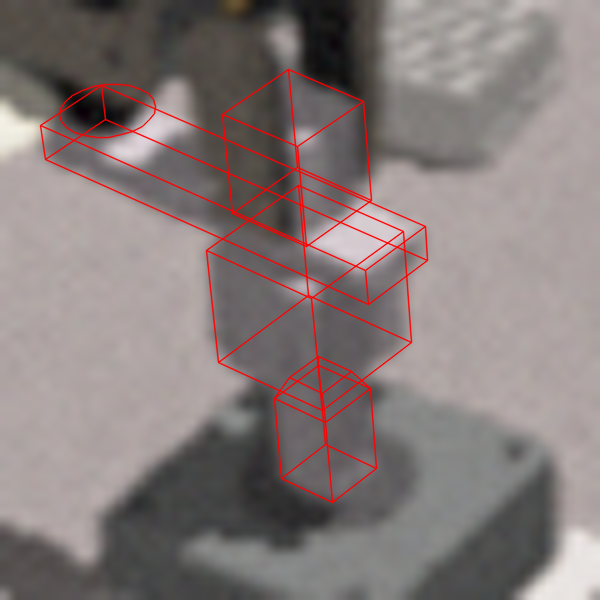

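```bash
python3 -m pendant '[{"xyz":[-0.05,-0.05,-0.6],"delta_rot":[0,0,0],"gripper":0},{"xyz":[-0.05,-0.05,-1.2],"delta_rot":[0,0,0],"gripper":0},{"xyz":[-0.05,-0.05,-1.8],"delta_rot":[0,0,0],"gripper":0},{"xyz":[-0.05,-0.05,-1.8],"delta_rot":[0,0,0],"gripper":0}]'; python3 -c "
from h import *
st()"
```

```text
time_s: 7.72
eef_pos: [0.5452, 0.0666, 0.1418]
tool_rot: [-0.54, 0.541, -0.457, 0.456]
contact_force: [-0.1, 0.4, -6.9]
gripper_width: 0.0279
t 7.72 p [0.5452 0.0666 0.1418] F [-0.1  0.4 -6.9] M [0.02 0.06 0.03] w 0.0279
jaw yaw -80.38 approach [-0.001 -0.    -1.   ] q [ 0.02  0.41 -0.25  1.9   0.13  0.85 -1.7 ]
```

```bash
python3 -m pendant '[{"xyz":[0,0,-0.7],"delta_rot":[0,0,0],"gripper":0},{"xyz":[0,0,-1.4],"delta_rot":[0,0,0],"gripper":0},{"xyz":[0,0,-2.1],"delta_rot":[0,0,0],"gripper":0},{"xyz":[0,0,-2.5],"delta_rot":[0,0,0],"gripper":0},{"xyz":[0,0,-2.65],"delta_rot":[0,0,0],"gripper":0},{"xyz":[0,0,-2.65],"delta_rot":[0,0,0],"gripper":0}]'; python3 -c "
from h import *
st()"
```

```text
time_s: 8.48
eef_pos: [0.5452, 0.0665, 0.1157]
tool_rot: [-0.54, 0.54, -0.457, 0.456]
contact_force: [-2.3, -0.2, -8.2]
gripper_width: 0.0281
t 8.47 p [0.5452 0.0665 0.1157] F [-2.3 -0.2 -8.2] M [-0.03  0.69 -0.02] w 0.0281
jaw yaw -80.39 approach [-0.001 -0.    -1.   ] q [ 0.02  0.44 -0.25  1.92  0.15  0.8  -1.71]
```

```bash
python3 -m pendant '[{"xyz":[0.05,0,-0.2],"delta_rot":[0,0,0],"gripper":0},{"xyz":[0.05,0,-0.2],"delta_rot":[0,0,0],"gripper":0}]'; python3 -c "
from h import *
st()"
```

```text
time_s: 8.72
eef_pos: [0.5454, 0.0665, 0.1156]
tool_rot: [-0.54, 0.541, -0.457, 0.456]
contact_force: [-8.9, -2.3, 7.9]
gripper_width: 0.0276
t 8.72 p [0.5454 0.0665 0.1156] F [-8.9 -2.3  7.9] M [-0.26  2.2  -0.03] w 0.0276
jaw yaw -80.4 approach [-0.001 -0.001 -1.   ] q [ 0.02  0.44 -0.25  1.92  0.15  0.8  -1.71]
```

```bash
python3 -m pendant '[{"xyz":[0,0,0.15],"delta_rot":[0,0,0],"gripper":0},{"xyz":[0,0,0.15],"delta_rot":[0,0,0],"gripper":1},{"xyz":[0,0,0.15],"delta_rot":[0,0,0],"gripper":1},{"xyz":[0,0,0.15],"delta_rot":[0,0,0],"gripper":1},{"xyz":[0,0,2],"delta_rot":[0,0,0],"gripper":1},{"xyz":[0,0,5],"delta_rot":[0,0,0],"gripper":1},{"xyz":[0,0,8.5],"delta_rot":[0,0,0],"gripper":1},{"xyz":[0,0,8.5],"delta_rot":[0,0,0],"gripper":1},{"xyz":[0,0,8.5],"delta_rot":[0,0,0],"gripper":1}]'
python3 - <<'E'
from h import *
st()
S=crankw(.546,.066,np.radians(9.5),.06)
f=bot.grab_frame('side'); u=proj(f,[(.56,.066,.12)])[0].astype(int)
over(f,S,'side10.png',u[0]-40,u[1]-40,u[0]+40,u[1]+40,5)
g=bot.grab_frame('wrist'); over(g,S,'wr10.png',0,0,512,384,1)
a=cv2.imread('pics/side10.png');b=cv2.imread('pics/wr10.png')[:,100:480]
cv2.imwrite('pics/c10.png',np.hstack([a[:384],b]))
E
```

```text
time_s: 9.85
eef_pos: [0.546, 0.0665, 0.1994]
tool_rot: [0.54, -0.54, 0.456, -0.457]
contact_force: [0.1, -0.3, -0.3]
gripper_width: 0.092
t 9.85 p [0.546  0.0665 0.1994] F [ 0.1 -0.3 -0.3] M [ 0.05  0.02 -0.  ] w 0.092
jaw yaw -80.39 approach [ 0. -0. -1.] q [ 0.04  0.34 -0.27  1.85  0.11  0.97 -1.68]
```

View pics/c10.png

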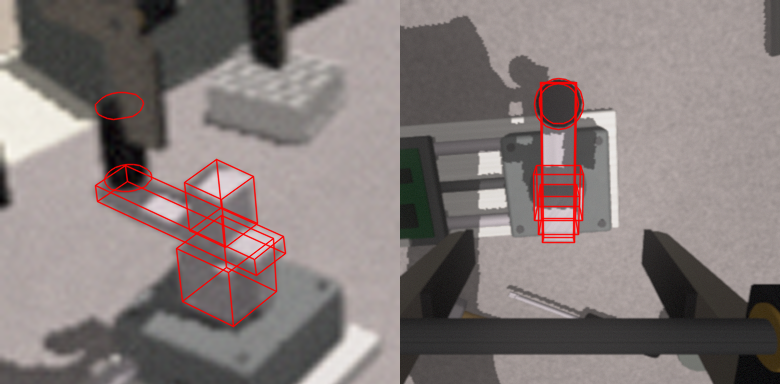

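```bash
python3 -m pendant '[{"xyz":[4,0.6,0],"delta_rot":[0,0,0],"gripper":1},{"xyz":[7.4,1.2,0],"delta_rot":[0,0,0],"gripper":1},{"xyz":[7.4,1.2,0],"delta_rot":[0,0,0],"gripper":0.8},{"xyz":[7.4,1.2,-3],"delta_rot":[0,0,0],"gripper":0.6},{"xyz":[7.4,1.2,-6],"delta_rot":[0,0,0],"gripper":0.6},{"xyz":[7.4,1.2,-7.5],"delta_rot":[0,0,0],"gripper":0.6},{"xyz":[7.4,1.2,-7.5],"delta_rot":[0,0,0],"gripper":0},{"xyz":[7.4,1.2,-7.5],"delta_rot":[0,0,0],"gripper":0},{"xyz":[7.4,1.2,-7.5],"delta_rot":[0,0,0],"gripper":0},{"xyz":[7.4,1.2,-7.5],"delta_rot":[0,0,0],"gripper":0},{"xyz":[7.4,1.2,-7.5],"delta_rot":[0,0,0],"gripper":0},{"xyz":[7.4,1.2,-7.5],"delta_rot":[0,0,0],"gripper":0}]'
python3 - <<'E'
from h import *
st()
f=bot.grab_frame('side'); S=crankw(.546,.066,np.radians(9.5),.06);u=proj(f,[(.56,.066,.12)])[0].astype(int)
over(f,S,'side11.png',u[0]-40,u[1]-40,u[0]+40,u[1]+40,5)
for i in range(0,21):
    a=np.radians(9.5-18*i);a0=np.radians(9.5)
    print(round(7.5*(np.cos(a)-np.cos(a0)),2),round(7.5*(np.sin(a)-np.sin(a0)),2))
E
```

```text
time_s: 11.45
eef_pos: [0.6212, 0.0789, 0.1251]
tool_rot: [0.541, -0.539, 0.456, -0.457]
contact_force: [1.9, 1.3, 5.3]
gripper_width: 0.027
t 11.45 p [0.6212 0.0789 0.1251] F [1.9 1.3 5.3] M [ 0.09 -0.34  0.05] w 0.027
jaw yaw -80.39 approach [ 0.002  0.    -1.   ] q [-0.    0.54 -0.24  1.73  0.16  0.89 -1.71]
0.0 0.0
0.02 -2.35
-0.69 -4.58
-2.05 -6.49
-3.93 -7.89
-6.16 -8.63
-8.51 -8.66
-10.74 -7.95
-12.65 -6.59
-14.05 -4.7
-14.79 -2.48
-14.81 -0.13
-14.11 2.11
-12.75 4.02
-10.86 5.41
-8.63 6.16
-6.29 6.18
-4.05 5.47
-2.14 4.11
-0.74 2.23
0.0 -0.0
```

View pics/side11.png

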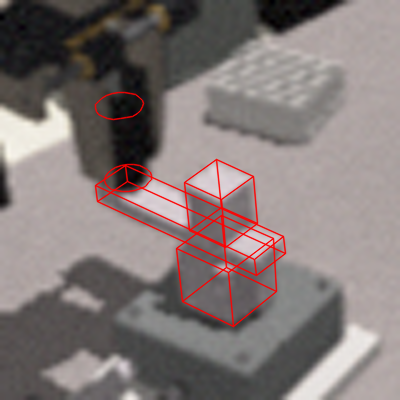

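```bash
python3 -m pendant '[{"xyz":[0.02,-2.35,0.1],"delta_rot":[0,0,0],"gripper":0},{"xyz":[-0.69,-4.58,0.1],"delta_rot":[0,0,0],"gripper":0},{"xyz":[-2.05,-6.49,0.1],"delta_rot":[0,0,0],"gripper":0},{"xyz":[-3.93,-7.89,0.1],"delta_rot":[0,0,0],"gripper":0},{"xyz":[-6.16,-8.63,0.1],"delta_rot":[0,0,0],"gripper":0}]'
python3 - <<'E'
from h import *
st()
f=bot.grab_frame('side'); u=proj(f,[(.56,.066,.12)])[0].astype(int)
S=crankw(.546,.066,np.radians(-80.5),.06)
over(f,S,'side12.png',u[0]-40,u[1]-40,u[0]+40,u[1]+40,5); st()
f=bot.grab_frame('top'); cv2.imwrite('pics/top12.png',f['color'])
E
```

```text
time_s: 12.12
eef_pos: [0.561, -0.0065, 0.1255]
tool_rot: [0.542, -0.538, 0.455, -0.458]
contact_force: [5.5, 5.6, -4.0]
gripper_width: 0.0276
t 12.12 p [ 0.561  -0.0065  0.1255] F [ 5.5  5.6 -4. ] M [ 1.39 -1.69  0.04] w 0.0276
jaw yaw -80.37 approach [ 0.007  0.002 -1.   ] q [ 0.14  0.44 -0.24  1.89  0.14  0.82 -1.57]
t 12.18 p [ 0.5571 -0.0075  0.1251] F [2.  2.8 0.9] M [ 1.21 -0.95  0.05] w 0.0274
jaw yaw -80.41 approach [ 0.001  0.001 -1.   ] q [ 0.14  0.44 -0.24  1.9   0.14  0.82 -1.57]
```

View pics/side12.png

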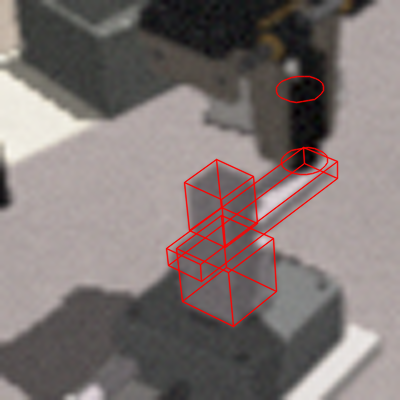

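Run:
```python
import numpy as np
a0=np.radians(-80.5)
for i in range(1,21):
    a=a0-np.radians(18*i)
    print([round(7.5*(np.cos(a)-np.cos(a0)),1),round(7.5*(np.sin(a)-np.sin(a0)),1),0],end=',')
```

```text
[np.float64(-2.3), np.float64(-0.0), 0],[np.float64(-4.6), np.float64(0.7), 0],[np.float64(-6.5), np.float64(2.0), 0],[np.float64(-7.9), np.float64(3.9), 0],[np.float64(-8.6), np.float64(6.2), 0],[np.float64(-8.7), np.float64(8.5), 0],[np.float64(-7.9), np.float64(10.7), 0],[np.float64(-6.6), np.float64(12.7), 0],[np.float64(-4.7), np.float64(14.0), 0],[np.float64(-2.5), np.float64(14.8), 0],[np.float64(-0.1), np.float64(14.8), 0],[np.float64(2.1), np.float64(14.1), 0],[np.float64(4.0), np.float64(12.7), 0],[np.float64(5.4), np.float64(10.9), 0],[np.float64(6.2), np.float64(8.6), 0],[np.float64(6.2), np.float64(6.3), 0],[np.float64(5.5), np.float64(4.1), 0],[np.float64(4.1), np.float64(2.1), 0],[np.float64(2.2), np.float64(0.7), 0],[np.float64(0.0), np.float64(0.0), 0],
```

```bash
python3 -m pendant '[{"xyz":[-2.3,0,0],"delta_rot":[0,0,0],"gripper":0},{"xyz":[-4.6,0.7,0],"delta_rot":[0,0,0],"gripper":0},{"xyz":[-6.5,2.0,0],"delta_rot":[0,0,0],"gripper":0},{"xyz":[-7.9,3.9,0],"delta_rot":[0,0,0],"gripper":0},{"xyz":[-8.6,6.2,0],"delta_rot":[0,0,0],"gripper":0},{"xyz":[-8.7,8.5,0],"delta_rot":[0,0,0],"gripper":0},{"xyz":[-7.9,10.7,0],"delta_rot":[0,0,0],"gripper":0},{"xyz":[-6.6,12.7,0],"delta_rot":[0,0,0],"gripper":0},{"xyz":[-4.7,14.0,0],"delta_rot":[0,0,0],"gripper":0},{"xyz":[-2.5,14.8,0],"delta_rot":[0,0,0],"gripper":0},{"xyz":[-0.1,14.8,0],"delta_rot":[0,0,0],"gripper":0}]'
python3 - <<'E'
from h import *
st()
f=bot.grab_frame('side'); cv2.imwrite('pics/side13.png',f['color']); st()
E
```

```text
time_s: 13.6
eef_pos: [0.554, 0.1423, 0.125]
tool_rot: [-0.538, 0.543, -0.458, 0.453]
contact_force: [-10.1, 0.9, 10.8]
gripper_width: 0.0275
t 13.6 p [0.554  0.1423 0.125 ] F [-10.1   0.9  10.8] M [ 0.03  2.55 -0.04] w 0.0275
jaw yaw -80.22 approach [-0.009 -0.001 -1.   ] q [-0.09  0.47 -0.28  1.85  0.17  0.85 -1.85]
t 13.65 p [0.5579 0.1415 0.1251] F [-4.9  3.1  9.5] M [ 0.85  1.58 -0.03] w 0.0274
jaw yaw -80.34 approach [-0.005 -0.    -1.   ] q [-0.09  0.47 -0.28  1.84  0.17  0.85 -1.85]
```

View pics/side13.png

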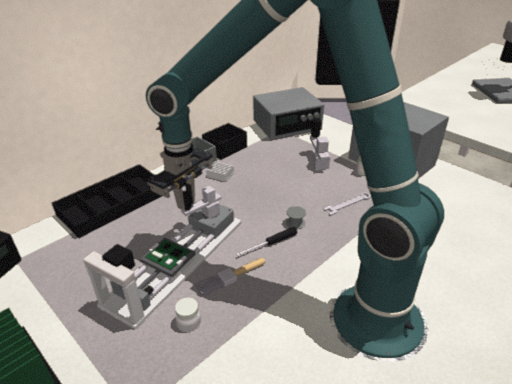

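Run:
```python
import numpy as np
a0=np.radians(81.5)
for i in range(1,21):
    a=a0-np.radians(18*i)
    print("%.1f,%.1f"%(7.5*(np.cos(a)-np.cos(a0)),7.5*(np.sin(a)-np.sin(a0))),end=' ')
```

```text
2.2,-0.7 4.1,-2.1 5.5,-4.0 6.3,-6.2 6.3,-8.5 5.6,-10.8 4.2,-12.7 2.4,-14.1 0.1,-14.8 -2.2,-14.8 -4.5,-14.1 -6.4,-12.8 -7.8,-10.9 -8.5,-8.7 -8.5,-6.3 -7.8,-4.1 -6.5,-2.2 -4.6,-0.8 -2.3,-0.0 -0.0,0.0
```

```bash
python3 -m pendant '[{"xyz":[2.2,-0.7,0.05],"delta_rot":[0,0,0],"gripper":0},{"xyz":[4.1,-2.1,0.05],"delta_rot":[0,0,0],"gripper":0},{"xyz":[5.5,-4.0,0.05],"delta_rot":[0,0,0],"gripper":0},{"xyz":[6.3,-6.2,0.05],"delta_rot":[0,0,0],"gripper":0},{"xyz":[6.3,-8.5,0.05],"delta_rot":[0,0,0],"gripper":0},{"xyz":[5.6,-10.8,0.05],"delta_rot":[0,0,0],"gripper":0},{"xyz":[4.2,-12.7,0.05],"delta_rot":[0,0,0],"gripper":0},{"xyz":[2.4,-14.1,0.05],"delta_rot":[0,0,0],"gripper":0},{"xyz":[0.1,-14.8,0.05],"delta_rot":[0,0,0],"gripper":0},{"xyz":[-2.2,-14.8,0.05],"delta_rot":[0,0,0],"gripper":0},{"xyz":[-4.5,-14.1,0.05],"delta_rot":[0,0,0],"gripper":0},{"xyz":[-6.4,-12.8,0.05],"delta_rot":[0,0,0],"gripper":0},{"xyz":[-7.8,-10.9,0.05],"delta_rot":[0,0,0],"gripper":0},{"xyz":[-8.5,-8.7,0.05],"delta_rot":[0,0,0],"gripper":0},{"xyz":[-8.5,-6.3,0.05],"delta_rot":[0,0,0],"gripper":0},{"xyz":[-7.8,-4.1,0.05],"delta_rot":[0,0,0],"gripper":0},{"xyz":[-6.5,-2.2,0.05],"delta_rot":[0,0,0],"gripper":0},{"xyz":[-4.6,-0.8,0.05],"delta_rot":[0,0,0],"gripper":0},{"xyz":[-2.3,0,0.05],"delta_rot":[0,0,0],"gripper":0},{"xyz":[0,0,0.05],"delta_rot":[0,0,0],"gripper":0}]'
python3 - <<'E'
from h import *
st()
f=bot.grab_frame('side'); crop(f,'side14.png',60,150,260,330,3.5)
crop(bot.grab_frame('top'),'top14.png',90,140,260,220,4.5); st()
E
```

```text
time_s: 16.15
eef_pos: [0.554, 0.1421, 0.1251]
tool_rot: [-0.538, 0.543, -0.458, 0.453]
contact_force: [-11.0, 1.4, 7.6]
gripper_width: 0.0274
t 16.15 p [0.554  0.1421 0.1251] F [-11.    1.4   7.6] M [ 0.14  2.36 -0.02] w 0.0274
jaw yaw -80.24 approach [-0.009 -0.001 -1.   ] q [-0.07  0.47 -0.3   1.85  0.18  0.85 -1.86]
t 16.25 p [0.5571 0.1415 0.1252] F [-3.   3.   5.6] M [0.36 0.6  0.01] w 0.0275
jaw yaw -80.36 approach [-0.004  0.    -1.   ] q [-0.07  0.48 -0.3   1.85  0.18  0.85 -1.86]
```

View pics/side14.png

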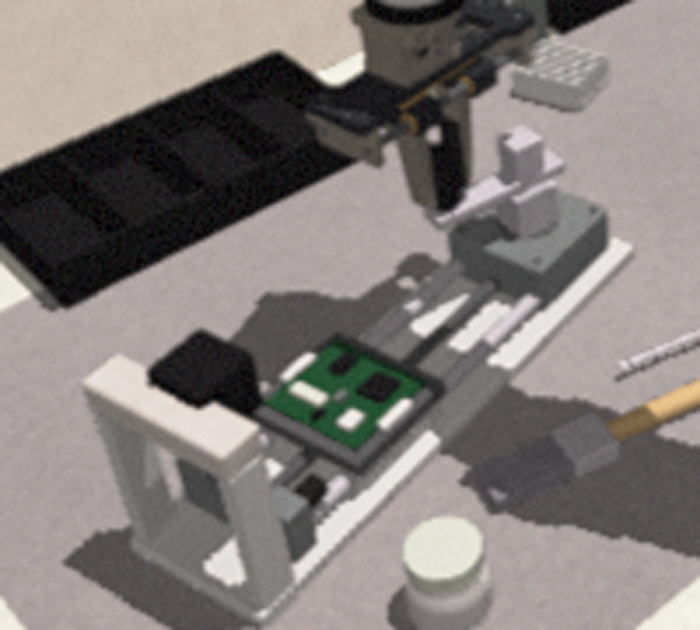

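View pics/top14.png

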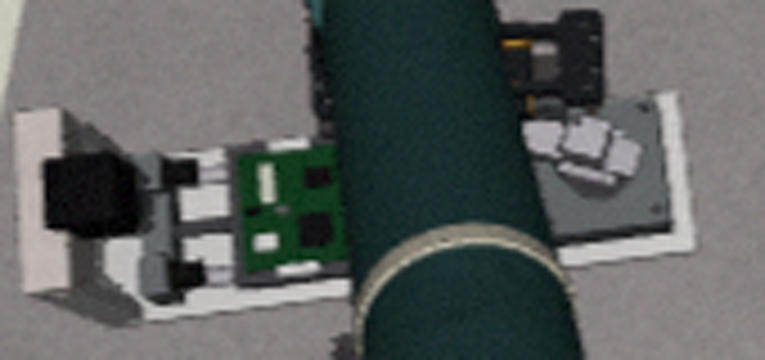

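```bash
python3 -m pendant '[{"xyz":[2.2,-0.7,0],"delta_rot":[0,0,0],"gripper":0},{"xyz":[4.1,-2.1,0],"delta_rot":[0,0,0],"gripper":0},{"xyz":[5.5,-4.0,0],"delta_rot":[0,0,0],"gripper":0},{"xyz":[6.3,-6.2,0],"delta_rot":[0,0,0],"gripper":0},{"xyz":[6.3,-8.5,0],"delta_rot":[0,0,0],"gripper":0},{"xyz":[5.6,-10.8,0],"delta_rot":[0,0,0],"gripper":0}]'
python3 - <<'E'
from h import *
st()
crop(bot.grab_frame('top'),'top15.png',90,140,260,220,4.5); st()
a0=np.radians(-26.5)
for i in range(1,21):
    a=a0-np.radians(6*i)
    print("%.2f,%.2f"%(7.5*(np.cos(a)-np.cos(a0)),7.5*(np.sin(a)-np.sin(a0))),end=' ')
E
```

```text
time_s: 17.0
eef_pos: [0.6145, 0.0361, 0.1254]
tool_rot: [0.542, -0.539, 0.456, -0.455]
contact_force: [0.7, 7.6, -1.2]
gripper_width: 0.0274
t 17.0 p [0.6145 0.0361 0.1254] F [ 0.7  7.6 -1.2] M [ 2.09 -0.15 -0.01] w 0.0274
jaw yaw -80.24 approach [ 0.001  0.005 -1.   ] q [ 0.1   0.53 -0.28  1.75  0.17  0.88 -1.65]
t 17.05 p [0.6126 0.0315 0.125 ] F [-0.6  5.1  3.3] M [ 1.95  0.16 -0.03] w 0.0273
jaw yaw -80.47 approach [-0.002  0.002 -1.   ] q [ 0.1   0.53 -0.27  1.75  0.17  0.89 -1.65]
-0.39,-0.68 -0.84,-1.32 -1.36,-1.91 -1.94,-2.44 -2.57,-2.91 -3.25,-3.31 -3.96,-3.63 -4.71,-3.88 -5.47,-4.05 -6.25,-4.14 -7.04,-4.15 -7.82,-4.07 -8.59,-3.91 -9.34,-3.68 -10.06,-3.37 -10.74,-2.98 -11.38,-2.52 -11.97,-2.00 -12.50,-1.42 -12.97,-0.79
```

View pics/top15.png

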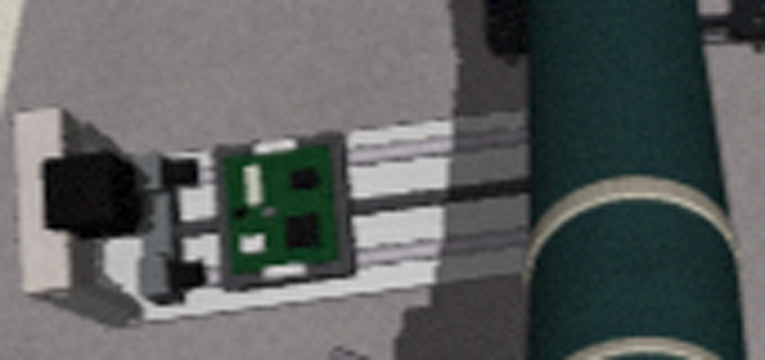

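```bash
python3 -m pendant '[{"xyz":[-0.39,-0.68,0],"delta_rot":[0,0,0],"gripper":0},{"xyz":[-0.84,-1.32,0],"delta_rot":[0,0,0],"gripper":0},{"xyz":[-1.36,-1.91,0],"delta_rot":[0,0,0],"gripper":0},{"xyz":[-1.94,-2.44,0],"delta_rot":[0,0,0],"gripper":0},{"xyz":[-2.57,-2.91,0],"delta_rot":[0,0,0],"gripper":0},{"xyz":[-3.25,-3.31,0],"delta_rot":[0,0,0],"gripper":0}]'
cat >> h.py <<'E'
def tang(cx=.546,cy=.066):
    o=bot.get_obs();p=o['eef_pos'];a=np.arctan2(p[1]-cy,p[0]-cx);F=o['contact_force']
    print("ang",np.degrees(a).round(1),"r",np.hypot(p[0]-cx,p[1]-cy).round(4),"Fcw(resist>0)",(-(F[0]*np.sin(a)-F[1]*np.cos(a))).round(1),"Frad",(F[0]*np.cos(a)+F[1]*np.sin(a)).round(1))
E
python3 -c "
from h import *
tang();crop(bot.grab_frame('top'),'top16.png',90,140,260,220,4.5);tang();st()"
```

```text
time_s: 17.8
eef_pos: [0.5827, 0.0016, 0.1255]
tool_rot: [0.542, -0.539, 0.456, -0.456]
contact_force: [5.0, 5.0, -3.0]
gripper_width: 0.0273
ang -60.3 r 0.0741 Fcw(resist>0) 6.8 Frad -1.8
ang -61.4 r 0.0742 Fcw(resist>0) 4.9 Frad -1.9
t 17.85 p [0.5816 0.0008 0.1254] F [ 3.4  4.  -1.6] M [ 1.37 -0.91  0.01] w 0.0278
jaw yaw -80.32 approach [ 0.001  0.002 -1.   ] q [ 0.16  0.48 -0.28  1.83  0.17  0.85 -1.6 ]
```

View pics/top16.png

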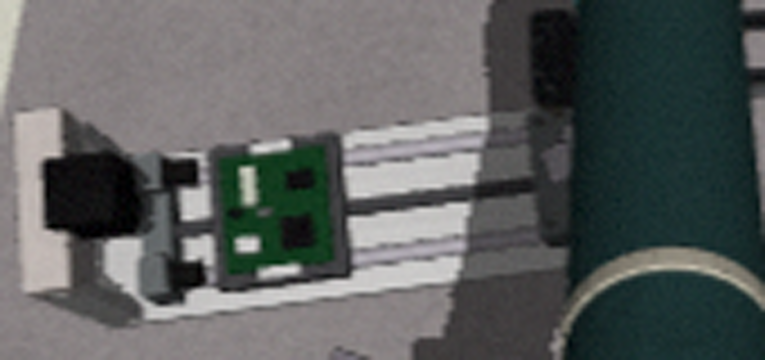

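```bash
python3 -m pendant '[{"xyz":[-0.71,-0.32,0],"delta_rot":[0,0,0],"gripper":0},{"xyz":[-1.46,-0.57,0],"delta_rot":[0,0,0],"gripper":0},{"xyz":[-2.22,-0.74,0],"delta_rot":[0,0,0],"gripper":0},{"xyz":[-3.0,-0.83,0],"delta_rot":[0,0,0],"gripper":0}]'; 
python3 -c "
from h import *
tang();crop(bot.grab_frame('top'),'top17.png',90,140,260,220,4.5);tang();st()"
```

```text
time_s: 18.35
eef_pos: [0.5531, -0.0076, 0.1255]
tool_rot: [0.542, -0.539, 0.455, -0.457]
contact_force: [6.7, 3.0, -3.2]
gripper_width: 0.0273
ang -84.5 r 0.074 Fcw(resist>0) 7.0 Frad -2.4
ang -85.4 r 0.0741 Fcw(resist>0) 4.8 Frad -3.1
t 18.4 p [ 0.5519 -0.0078  0.1254] F [ 4.6  3.5 -2.1] M [ 0.86 -1.29 -0.01] w 0.0277
jaw yaw -80.32 approach [ 0.002  0.001 -1.   ] q [ 0.18  0.44 -0.28  1.91  0.16  0.82 -1.59]
```

View pics/top17.png

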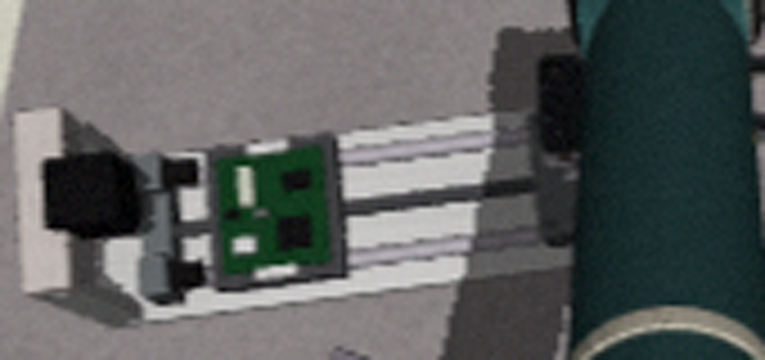

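```bash
python3 -m pendant '[{"xyz":[-0.79,-0.01,0],"delta_rot":[0,0,0],"gripper":0},{"xyz":[-1.57,0.07,0],"delta_rot":[0,0,0],"gripper":0},{"xyz":[-2.34,0.23,0],"delta_rot":[0,0,0],"gripper":0},{"xyz":[-3.09,0.46,0],"delta_rot":[0,0,0],"gripper":0}]'; 
python3 -c "
from h import *
tang();crop(bot.grab_frame('top'),'top18.png',90,140,260,220,4.5);tang();st()
a0=np.radians(-110.5)
for i in range(1,21):
    a=a0-np.radians(6*i)
    print('%.2f,%.2f'%(7.5*(np.cos(a)-np.cos(a0)),7.5*(np.sin(a)-np.sin(a0))),end=' ')
"
```

```text
time_s: 18.9
eef_pos: [0.5225, -0.0042, 0.1256]
tool_rot: [0.541, -0.539, 0.455, -0.457]
contact_force: [6.2, 1.7, -5.6]
gripper_width: 0.0275
ang -108.5 r 0.0741 Fcw(resist>0) 5.3 Frad -3.5
ang -109.5 r 0.0741 Fcw(resist>0) 4.0 Frad -2.6
t 18.95 p [ 0.5212 -0.0039  0.1254] F [ 4.7  1.1 -2.7] M [ 0.2  -1.45 -0.03] w 0.0278
jaw yaw -80.33 approach [ 0.003  0.    -1.   ] q [ 0.18  0.39 -0.29  1.98  0.15  0.79 -1.6 ]
-0.72,0.31 -1.40,0.70 -2.04,1.16 -2.63,1.68 -3.16,2.25 -3.63,2.89 -4.03,3.56 -4.35,4.28 -4.60,5.02 -4.77,5.79 -4.86,6.57 -4.87,7.35 -4.79,8.13 -4.63,8.90 -4.40,9.65 -4.09,10.37 -3.70,11.05 -3.24,11.69 -2.72,12.28 -2.14,12.81
```

View pics/top18.png

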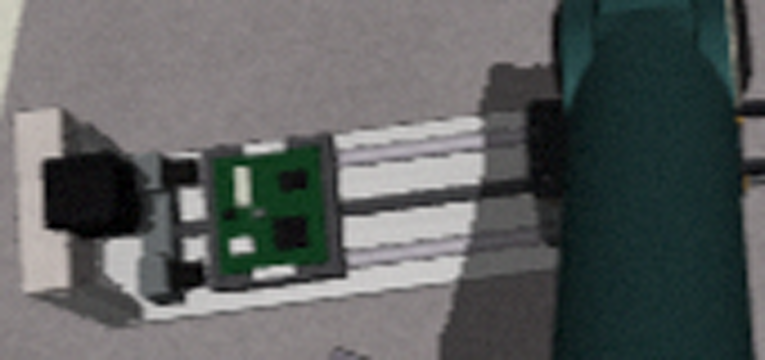

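```bash
python3 -m pendant '[{"xyz":[-0.72,0.31,0],"delta_rot":[0,0,0],"gripper":0},{"xyz":[-1.40,0.70,0],"delta_rot":[0,0,0],"gripper":0},{"xyz":[-2.04,1.16,0],"delta_rot":[0,0,0],"gripper":0}]'; 
python3 -c "
from h import *
tang();st()"
```

```text
time_s: 19.32
eef_pos: [0.5019, 0.0063, 0.1256]
tool_rot: [0.541, -0.54, 0.455, -0.458]
contact_force: [7.3, -1.2, -5.3]
gripper_width: 0.0277
ang -126.5 r 0.0742 Fcw(resist>0) 6.6 Frad -3.4
t 19.32 p [0.5019 0.0063 0.1256] F [ 7.3 -1.2 -5.3] M [-0.46 -1.58 -0.05] w 0.0277
jaw yaw -80.4 approach [ 0.004 -0.001 -1.   ] q [ 0.17  0.36 -0.3   2.02  0.15  0.77 -1.62]
```

```bash
python3 -m pendant '[{"xyz":[-0.59,0.52,0],"delta_rot":[0,0,0],"gripper":0},{"xyz":[-1.12,1.09,0],"delta_rot":[0,0,0],"gripper":0},{"xyz":[-1.12,1.09,0],"delta_rot":[0,0,0],"gripper":0}]'; 
python3 -c "
from h import *
tang();st();crop(bot.grab_frame('top'),'top19.png',90,140,260,220,4.5)"
```

```text
time_s: 19.7
eef_pos: [0.4896, 0.0175, 0.1255]
tool_rot: [0.54, -0.54, 0.456, -0.457]
contact_force: [4.0, -1.5, -3.4]
gripper_width: 0.0274
ang -139.3 r 0.0744 Fcw(resist>0) 3.7 Frad -2.1
t 19.7 p [0.4896 0.0175 0.1255] F [ 4.  -1.5 -3.4] M [-0.44 -1.15 -0.  ] w 0.0274
jaw yaw -80.37 approach [ 0.001 -0.001 -1.   ] q [ 0.15  0.35 -0.31  2.05  0.15  0.77 -1.64]
```

View pics/top19.png

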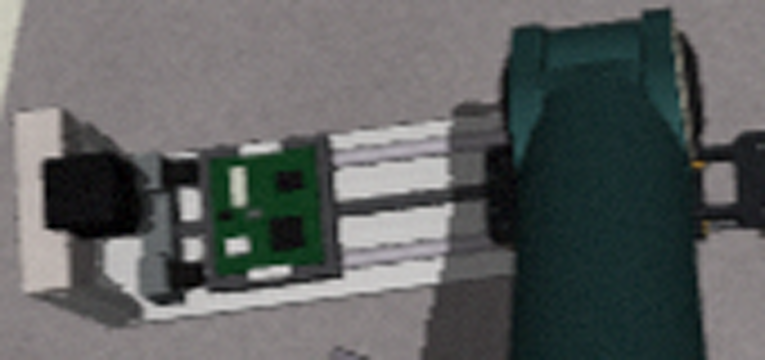

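```bash
python3 -m pendant '[{"xyz":[-0.47,0.64,0],"delta_rot":[0,0,0],"gripper":0},{"xyz":[-0.87,1.31,0],"delta_rot":[0,0,0],"gripper":0},{"xyz":[-0.87,1.31,0],"delta_rot":[0,0,0],"gripper":0}]'; 
python3 -c "
from h import *
tang();st()"
```

```text
time_s: 20.12
eef_pos: [0.4803, 0.0306, 0.1255]
tool_rot: [-0.54, 0.54, -0.456, 0.457]
contact_force: [4.0, -2.7, -3.6]
gripper_width: 0.0276
ang -151.7 r 0.0746 Fcw(resist>0) 4.3 Frad -2.3
t 20.12 p [0.4803 0.0306 0.1255] F [ 4.  -2.7 -3.6] M [-0.53 -1.03  0.01] w 0.0276
jaw yaw -80.38 approach [ 0.    -0.001 -1.   ] q [ 0.13  0.33 -0.31  2.07  0.15  0.76 -1.67]
```

```bash
python3 -m pendant '[{"xyz":[-0.32,0.72,0],"delta_rot":[0,0,0],"gripper":0},{"xyz":[-0.57,1.46,0],"delta_rot":[0,0,0],"gripper":0},{"xyz":[-0.57,1.46,0],"delta_rot":[0,0,0],"gripper":0}]'; 
python3 -c "
from h import *
tang();st();crop(bot.grab_frame('top'),'top20.png',90,140,260,220,4.5)"
```

```text
time_s: 20.5
eef_pos: [0.4742, 0.0449, 0.1255]
tool_rot: [-0.54, 0.541, -0.456, 0.456]
contact_force: [3.0, -2.3, -2.5]
gripper_width: 0.0274
ang -163.6 r 0.0749 Fcw(resist>0) 3.0 Frad -2.2
t 20.5 p [0.4742 0.0449 0.1255] F [ 3.  -2.3 -2.5] M [-0.78 -0.85  0.02] w 0.0274
jaw yaw -80.4 approach [-0.001 -0.001 -1.   ] q [ 0.11  0.33 -0.32  2.08  0.15  0.76 -1.71]
```

View pics/top20.png

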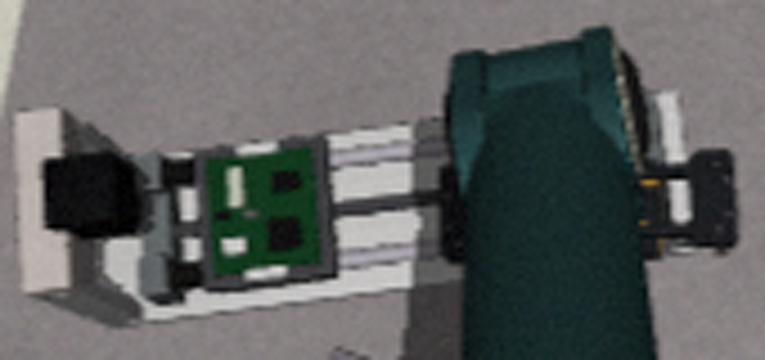

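```bash
python3 -m pendant '[{"xyz":[-0.17,0.77,0],"delta_rot":[0,0,0],"gripper":0},{"xyz":[-0.17,0.77,0],"delta_rot":[0,0,0],"gripper":0},{"xyz":[-0.17,0.77,0],"delta_rot":[0,0,0],"gripper":0}]'; 
python3 -c "
from h import *
tang();st()"
python3 -m pendant '[{"xyz":[-0.09,0.78,0],"delta_rot":[0,0,0],"gripper":0},{"xyz":[-0.09,0.78,0],"delta_rot":[0,0,0],"gripper":0},{"xyz":[-0.09,0.78,0],"delta_rot":[0,0,0],"gripper":0}]'; 
python3 -c "
from h import *
tang();st()"
```

```text
time_s: 20.92
eef_pos: [0.4722, 0.0527, 0.1255]
tool_rot: [-0.54, 0.54, -0.457, 0.456]
contact_force: [2.0, -3.0, -0.8]
gripper_width: 0.0275
ang -169.8 r 0.075 Fcw(resist>0) 3.3 Frad -1.4
t 20.93 p [0.4722 0.0527 0.1255] F [ 2.  -3.  -0.8] M [-1.09 -0.63 -0.02] w 0.0275
jaw yaw -80.42 approach [-0.001 -0.001 -1.   ] q [ 0.1   0.33 -0.32  2.08  0.15  0.76 -1.72]
time_s: 21.3
eef_pos: [0.4712, 0.0597, 0.1254]
tool_rot: [-0.539, 0.541, -0.457, 0.457]
contact_force: [2.7, -7.6, -0.0]
gripper_width: 0.0276
ang -175.2 r 0.0751 Fcw(resist>0) 7.8 Frad -2.0
t 21.3 p [0.4712 0.0597 0.1254] F [ 2.7 -7.6 -0. ] M [-1.63 -0.58  0.04] w 0.0276
jaw yaw -80.44 approach [-0.001 -0.002 -1.   ] q [ 0.08  0.33 -0.33  2.08  0.15  0.76 -1.74]
```

Resistance is rising; nudge on.

```bash
python3 -m pendant '[{"xyz":[0,0.4,0],"delta_rot":[0,0,0],"gripper":0},{"xyz":[0,0.4,0],"delta_rot":[0,0,0],"gripper":0},{"xyz":[0,0.4,0],"delta_rot":[0,0,0],"gripper":0}]'; 
python3 -c "
from h import *
tang();st()"
python3 -m pendant '[{"xyz":[0,0.4,0],"delta_rot":[0,0,0],"gripper":0},{"xyz":[0,0.4,0],"delta_rot":[0,0,0],"gripper":0},{"xyz":[0,0.4,0],"delta_rot":[0,0,0],"gripper":0}]'; 
python3 -c "
from h import *
tang();st();crop(bot.grab_frame('top'),'top21.png',90,140,260,220,4.5)"
```

```text
time_s: 21.68
eef_pos: [0.4711, 0.0607, 0.1255]
tool_rot: [-0.538, 0.541, -0.456, 0.458]
contact_force: [1.9, -13.5, 3.2]
gripper_width: 0.0272
ang -175.9 r 0.0751 Fcw(resist>0) 13.6 Frad -0.9
t 21.68 p [0.4711 0.0607 0.1255] F [  1.9 -13.5   3.2] M [-3.29 -0.48  0.02] w 0.0272
jaw yaw -80.55 approach [-0.002 -0.006 -1.   ] q [ 0.08  0.33 -0.32  2.08  0.16  0.76 -1.75]
time_s: 22.05
eef_pos: [0.4709, 0.0619, 0.1255]
tool_rot: [-0.536, 0.542, -0.456, 0.459]
contact_force: [0.6, -20.0, 4.2]
gripper_width: 0.0276
ang -176.8 r 0.0752 Fcw(resist>0) 20.0 Frad 0.5
t 22.05 p [0.4709 0.0619 0.1255] F [  0.6 -20.    4.2] M [-4.87 -0.43  0.04] w 0.0276
jaw yaw -80.64 approach [-0.003 -0.009 -1.   ] q [ 0.07  0.33 -0.32  2.08  0.16  0.76 -1.76]
```

View pics/top21.png

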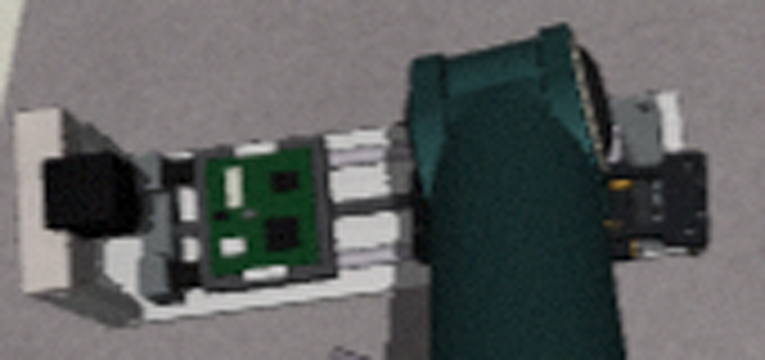

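```bash
python3 -m pendant '[{"xyz":[0,-0.5,0],"delta_rot":[0,0,0],"gripper":0},{"xyz":[0,-0.9,0],"delta_rot":[0,0,0],"gripper":0},{"xyz":[0,-0.9,0],"delta_rot":[0,0,0],"gripper":0}]'; 
python3 -c "
from h import *
tang();st()"
python3 -m pendant '[{"xyz":[0,0,0],"delta_rot":[0,0,0],"gripper":0.7},{"xyz":[0,0,0],"delta_rot":[0,0,0],"gripper":0.7},{"xyz":[0,0,0],"delta_rot":[0,0,0],"gripper":0.7},{"xyz":[0,0,0],"delta_rot":[0,0,0],"gripper":0.7}]'; 
python3 -c "
from h import *
tang();st()"
```

```text
time_s: 22.48
eef_pos: [0.4712, 0.0597, 0.1255]
tool_rot: [-0.54, 0.54, -0.457, 0.456]
contact_force: [1.2, -4.9, -1.7]
gripper_width: 0.0274
ang -175.2 r 0.0751 Fcw(resist>0) 4.9 Frad -0.8
t 22.48 p [0.4712 0.0597 0.1255] F [ 1.2 -4.9 -1.7] M [-1.26 -0.47 -0.06] w 0.0274
jaw yaw -80.41 approach [-0.001 -0.001 -1.   ] q [ 0.08  0.33 -0.33  2.08  0.15  0.76 -1.74]
time_s: 22.98
eef_pos: [0.4714, 0.0606, 0.1256]
tool_rot: [0.54, -0.54, 0.456, -0.456]
contact_force: [-0.0, 0.7, 0.2]
gripper_width: 0.0636
ang -175.9 r 0.0748 Fcw(resist>0) -0.7 Frad -0.0
t 22.98 p [0.4714 0.0606 0.1256] F [-0.   0.7  0.2] M [ 0.01  0.03 -0.05] w 0.0636
jaw yaw -80.36 approach [-0.  0. -1.] q [ 0.08  0.33 -0.33  2.08  0.15  0.76 -1.74]
```

Rise and retreat to the side so the cameras see.

```bash
python3 -m pendant '[{"xyz":[0,0,2],"delta_rot":[0,0,0],"gripper":0.7},{"xyz":[0,0,5],"delta_rot":[0,0,0],"gripper":0.7},{"xyz":[0,0,9],"delta_rot":[0,0,0],"gripper":0.7},{"xyz":[0,0,14],"delta_rot":[0,0,0],"gripper":0.7},{"xyz":[0,-5,14],"delta_rot":[0,0,0],"gripper":0.7},{"xyz":[0,-11,14],"delta_rot":[0,0,0],"gripper":0.7},{"xyz":[0,-17,14],"delta_rot":[0,0,0],"gripper":0.7},{"xyz":[0,-23,14],"delta_rot":[0,0,0],"gripper":0.7},{"xyz":[0,-25,14],"delta_rot":[0,0,0],"gripper":0.7},{"xyz":[0,-25,14],"delta_rot":[0,0,0],"gripper":0.7}]'
python3 - <<'E'
from h import *
st()
S=crankw(.546,.066,np.radians(9.5-184.5),.06)
f=bot.grab_frame('side'); over(f,S,'sideA.png',60,170,260,330,3.8)
g=bot.grab_frame('top'); over(g,S,'topA.png',90,120,270,240,4.3)
cv2.imwrite('pics/sideB.png',f['color']);cv2.imwrite('pics/topB.png',g['color'])
E
```

```text
time_s: 24.22
eef_pos: [0.4712, -0.1911, 0.2654]
tool_rot: [-0.539, 0.539, -0.457, 0.457]
contact_force: [0.8, 1.4, -0.0]
gripper_width: 0.0642
t 24.23 p [ 0.4712 -0.1911  0.2654] F [ 0.8  1.4 -0. ] M [-0.   -0.03  0.08] w 0.0642
jaw yaw -80.58 approach [-0.  0. -1.] q [ 0.45  0.18 -0.15  1.88  0.03  1.08 -1.12]
```

View pics/sideA.png

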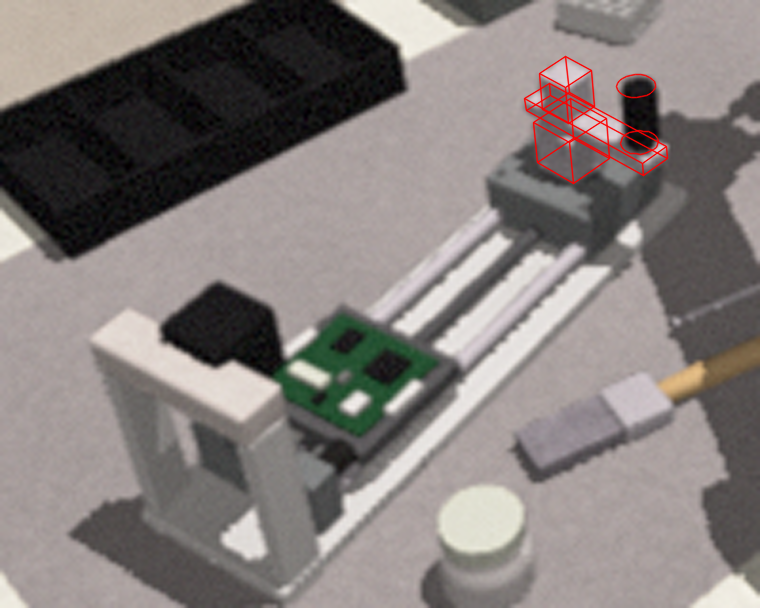

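View pics/topA.png

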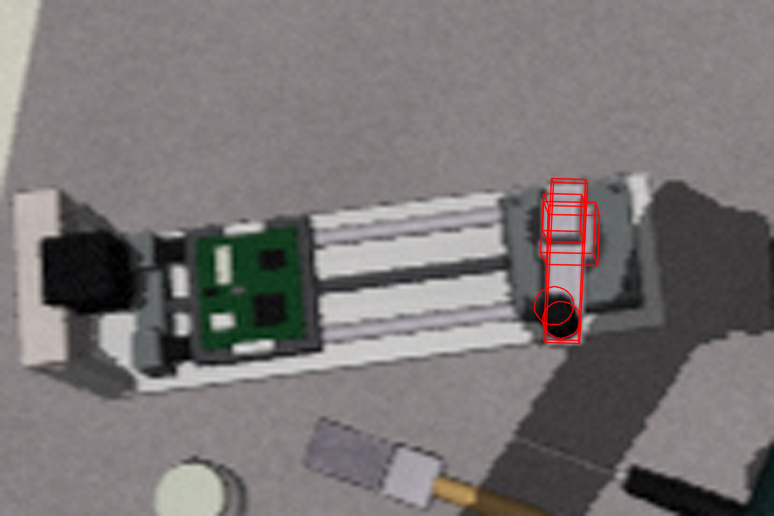

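View pics/topB.png

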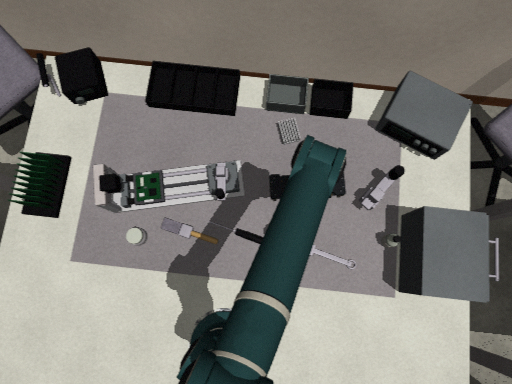

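```bash
python3 -c "
from workcell import bot
print(bot.hand_in())"
```

```text
the job is handed in; nothing more can be done
None
```

The crank is seated on the shaft and wound clockwise to the end stop, and the job is handed in at about 24 s of the 72 s allowed.

- **Crank choice:** There were two cranks on the bench. I took the one nearer the board slide, because its boss-to-knob distance came out at 73 to 75 mm in both cameras. The other was clearly larger.
- **Fitting:** The shaft square was turned about 9.5° in the pictures. I lined the crank up to it, lowered it until it pushed back at full depth, and let go.
- **Winding:** I took the crank by its knob and wound it about 2.5 turns. At the end it was blocked: pushing up to 20 N moved the knob only about 2 mm more. I backed off, let go and moved the arm clear.
- **Last checks:** The cameras show the crank fully down on the gearbox, the carriage at its buffers, and the bystanders I could see apparently unmoved. In the last top view the arm hid the spool, and I did not check it separately. The measured contact force was near zero.
- **Disagreements:**
  - In the last top view the knob sits a few millimetres off my predicted outline, but the side view matches. I put this down to calibration error.
  - The wrist camera showed the knob slightly off while I carried the crank, and the side view showed it upright.

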